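# Lay out the bonding set-up kit

## Robot

A 6-joint arm with a two-finger parallel gripper is mounted at the origin on a cart in front of the work surface, level with it; the furniture and walls round the work are solid. World frame = base frame: x ahead of the robot, y to its left, z up, the work surface at z = 0. Lengths are in m, angles in rad, forces in N, time in s.
With the tool pointing down it reaches from about 0.425 to 0.95 m from the base axis. Payload 3.5 kg.
Tool frame: the origin (TCP) lies midway between the tips of the shut fingers; the grasp point (between the pads) lies 19 mm behind it; z points along the fingers, y is the direction in which the jaws open and shut (so a half turn about z gives the same grasp; the last joint's range is limited). The gripper opens to 85 mm and grips with 20 to 120 N. Pads are 22 mm wide; open, the fingers measure 114 mm over their backs; the gripper's body (76 mm by 85 mm) begins 54 mm behind the grasp point. The pads swing forward as they close: fully open they stand 13 mm farther back than shut.
Start: joints at [-1.435, 0.286, 1.577, -0, 1.279, -0.15], TCP at [0.19, -0.648, 0.208] pointing down, gripper open.
Joint ranges: [-2.77, 2.77], [-0.9, 2.22], [0.21, 2.48], [-1.53, 4.67], [0.24, 2.81], [-2.84, 2.84]. Speed limits (rad/s): [2.79, 2.79, 3.14, 3.14, 3.14, 3.14].

## Interface

Orientations are given as a unit quaternion [x, y, z, w].
In Python, from plant import * gives the robot as it stands.
- The arm moves only by the shell command python3 -m jog 'ROWS' [FORCE]. ROWS is a JSON object of lists of equal length, an entry for each row: "travel": the shift along the world's x, y, z in mm, a list of three; "dr": the turn, a rotation vector about the world's x, y, z in degrees, a list of three; "jaw": the closure in counts, from 0 (fully open) to 255 (shut). In form: {"travel": [[x, y, z], ...], "dr": [[wx, wy, wz], ...], "jaw": [jaw, ...]}. A call has 1 to 5 rows; each row shifts and turns the commanded pose from where the row before left it; what a row does not reach is not made up. A row lasts 1/12 s, in which the tool goes at most 41.7 mm and 7.16 degrees, less where a joint would pass 70% of its speed; a pose out of reach is approached as far as the arm can. A call is refused whole if a number of a shift passes 41.7 or a number of a turn 7.16, either way. A call with a gripper value outside its range is refused whole. The fingers move at their own pace and stop on an object; FORCE is the grip in N (left out, the last holds). Time passes only in rows, so rows that do not move let the fingers close. It gives the time, the measured TCP pose, the force and the opening at its end, in the units of the state.
- get_state(): the state, without advancing time (a new reading comes with each control period).
- read_camera(name): name is "side" or "top"; returns the picture (400x640x3 uint8, red, green, blue); there is no depth.
- camera_info(name): a dict with "K" (3x3 intrinsics, pixels), "k1" (the pictures are not rectified: a ray, as slopes to the right and down, at radius r is drawn at 1 + k1 r^2 times it, then the intrinsics apply), "R" (3x3) and "t" (3): a world point X has camera coordinates R X + t. Camera axes: x right, y down, z forward; pixel columns grow to the right and rows downward; lengths in m; the calibration is good to about 2 mm. A picture is of the moment at which its call begins. camera_info takes no time and is no camera call.
- sign_off(): hands the job in, once; it reports no verdict.
The state is a dict: "time": time; "qpos": joint angles; "dq": joint speeds; "joint_efforts": joint torques, N m; "eef_pos": TCP position; "tcp_rot": TCP orientation; "contact_force": force on the tool from outside, world axes, zero at the start; "wrist_torque": the same for the moment, N m; "opening": opening from 0.0 (shut) to 1.0 (fully open).
Only numpy, scipy, OpenCV 4.12 (cv2) and the standard library are available. Lean on these libraries where they do the work, as an engineer would, in place of code of your own. Each camera call takes 0.05 s, during which the arm holds its last target. There are 200 camera calls.

## Task

Lay out the set-up kit for the next wire-bonding job: put the dial force gauge, the purple chip box, the black loupe and the red-capped wedge vial each down into the nest on the bench that has its outline, fully seated between the rails and flat on the plate, with the loupe upright as it stands now. The red-capped vial lies under the clear cover of the carousel, which has to be turned by its knob to bring that vial to the opening, where it can be lifted out.

Things in the scene. Friction and masses are not known exactly. Their poses are not given: they have to be found in the camera images.
- red_vial: White vial with a red cap, 51 mm long, 13 mm thick (white part 12 mm wide to grip), 14 g, lying flat. Origin under its middle; y = long axis, cap at -y; z up. It starts in a bed of the carousel's black turntable, underside 20 mm above the bench, 78 mm from the axis, y tangential. Bed clips (6 mm high) hold its ends; the middle 38 mm is free. The vials with black and white caps are not wanted.
- gauge: White dial force gauge lying on its back, 16 mm thick, 120 g: round case, 57 mm diameter, its centre at x = -15.5 mm in the gauge's frame, and a thin stem (6 mm) along +x to x = +45 mm. Origin at the underside, in the middle of its 90 mm length. Grip the case across, along y.
- chip_box: Closed purple chip box, 62 mm in x (65 mm over the hinge at +x) by 61 mm in y, 16 mm high, 40 g. Origin at the centre of its underside. Grip across the sides, along y.
- magnifier: Black loupe standing upright, round, 36 mm in diameter, 36 mm high, 38 g. Origin at the centre of its underside.
- vial_nest: Fixed aluminium plate, 48 mm in x by 88 mm in y, 4 mm thick; dark inlay 14 x 52 mm; a blue U rail round each end. All nests have such 6 mm round rails, top 10 mm above the bench. 25 x 65 mm is clear between the rails; the middle 38 mm of the long sides has no rail (fingers). The vial lies along y, cap at either end, origin on origin. Origin: centre of the plate's underside.
- gauge_nest: Fixed aluminium plate 116 mm in x by 86 mm in y, 4 mm thick, with dark inlay and blue rails in the gauge's outline: a broken ring, 70 mm clear, centred at x = -15.5 mm, and an 20 mm wide channel for the stem towards +x. The ring is open (42 mm) at +y and -y for fingers. Origin at the plate's underside, where the gauge's origin belongs, x and y the same way as the gauge's.
- box_nest: Fixed aluminium plate 92 mm square, 4 mm thick, with a square dark inlay and four blue corner rails, 75 mm square clear between them; the middle 42 mm of each side has no rail (fingers). The chip box belongs in its middle, square to the rails, any way round. Origin at the centre of the plate's underside.
- loupe_nest: Fixed aluminium plate 70 mm square, 4 mm thick, with a round dark inlay and a closed round blue rail, 47 mm clear inside. The loupe stands in its middle. Origin at the centre of the plate's underside.
- carousel: Fixed carousel housing, 205 mm square; origin on the bench, on the turntable's axis. Its clear cover (top 55 mm above the bench) is open only towards the housing's -x: y from -56 to +56 mm, x from -26 mm out to the edge. A vial in mid-opening lies at x = -78, y = 0 mm, along y; it can be lifted out within 0.25 rad of that, with 50 mm for a finger between its middle line and the cover's edge.
- knob (a point): Mid-height point (72 mm above the bench, on the axis) of the turntable's grey fluted round knob, 33 mm diameter, 60 to 85 mm above the bench, 5 mm clear above the cover. Grip it from above and turn: the turntable turns with it by the same angle, either way, no end stop in several turns, light friction, and stays where left.
Not all that is in view belongs to the job. There is more than one size of the chip_box; the one meant has the size given above.

How it is judged:
By the outcome, as a careful person would: the job done as asked, in the order asked, and still so for the second after the job is handed in, with the robot touching nothing.
It also fails if it takes over 120 s, if anything falls off the work surface, if the arm or the gripper's body presses on something with over 40 N, if the wrist force passes 120 N, or if a joint passes its speed limit or range.

## Working session

There is one attempt and no reset: what is moved stays moved. The work goes in short steps, Python scripts to look and compute and a shell command to move; the robot and the scene stay as the last step left them, time stands still between calls to the robot, and variables do not carry over. Pictures are saved under pics/ and viewed, about 12 in all and at most 16, crops included, and the job is handed in when it is done.

```bash
mkdir -p pics; ls; cat > h.py <<'E'
from plant import *
import numpy as np, cv2
def cam(n):
    c=camera_info(n); return np.array(c["K"]),c["k1"],np.array(c["R"]),np.array(c["t"])
def ray(n,u,v):
    K,k1,R,t=cam(n)
    d=cv2.undistortPoints(np.array([[[u,v]]],float),K,np.array([k1,0,0,0.]))[0,0]
    return -R.T@t, R.T@np.array([d[0],d[1],1])
def on(n,u,v,z):
    o,d=ray(n,u,v); return (o+d*(z-o[2])/d[2])[:2]
def px(n,P):
    K,k1,R,t=cam(n)
    return cv2.projectPoints(np.array([P],float),cv2.Rodrigues(R)[0],t,K,np.array([k1,0,0,0.]))[0][0,0]
def snap(n,f):
    im=read_camera(n); cv2.imwrite('pics/%s.png'%f,im[:,:,::-1]); return im
E
python3 - <<'E'
from h import *
for n in("top","side"):
    snap(n,n+"0"); K,k1,R,t=cam(n); print(n,K.round(1).tolist(),k1,(-R.T@t).round(3),R.round(2).tolist())
s=get_state(); print(s["time"],s["eef_pos"],s["tcp_rot"],s["contact_force"])
E
```

```text
pics
top [[472.9, 0.0, 323.8], [0.0, 472.9, 204.4], [0.0, 0.0, 1.0]] -0.07449228210670576 [ 0.268 -0.008  1.489] [[-0.07, -1.0, -0.0], [-0.98, 0.07, -0.2], [0.2, -0.01, -0.98]]
side [[386.7, 0.0, 326.9], [0.0, 386.7, 196.8], [0.0, 0.0, 1.0]] -0.027702417533652303 [ 0.342 -0.677  0.702] [[0.95, -0.31, 0.01], [-0.2, -0.64, -0.74], [0.23, 0.7, -0.67]]
0.1 [ 0.1902482  -0.64697642  0.20696666] [ 9.89806759e-01  1.42412962e-01  1.50870141e-05 -1.06243850e-03] [ 0.53396423  0.17617424 -0.88140821]
```

View pics/top0.png

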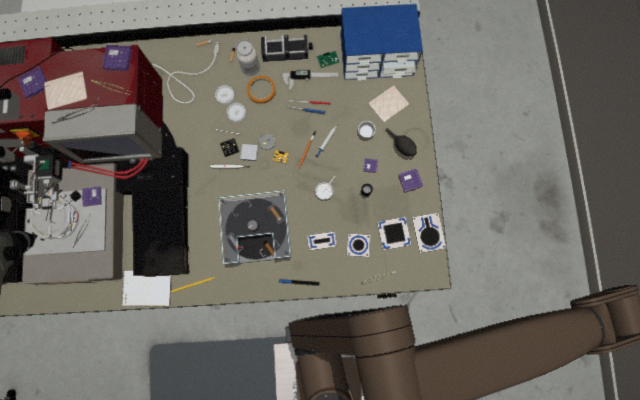

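View pics/side0.png

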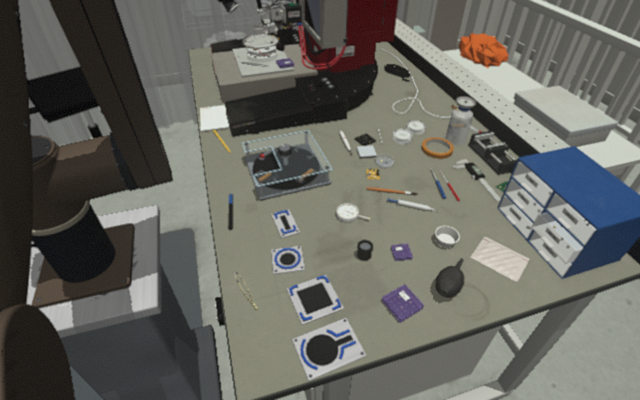

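The top view shows the carousel at (254,226), the vial nest at (321,241), the loupe nest at (358,244), the box nest at (395,233) and the gauge nest at (429,232). The gauge is at (324,190), the loupe at (366,190), the large purple box at (410,180) and a small decoy box at (371,166). The side view agrees. Next I'll zoom in.

```bash
python3 - <<'E'
import cv2
t=cv2.imread('pics/top0.png')[150:280,205:455]; cv2.imwrite('pics/tz.png',cv2.resize(t,None,fx=3.2,fy=3.2,interpolation=3))
t=cv2.imread('pics/side0.png')[120:385,225:475]; cv2.imwrite('pics/sz.png',cv2.resize(t,None,fx=2.2,fy=2.2,interpolation=3))
E
```

```text
(no output)
```

View pics/tz.png

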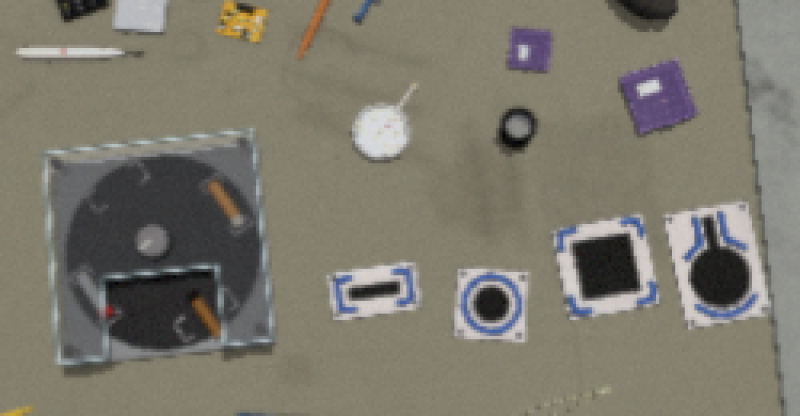

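View pics/sz.png

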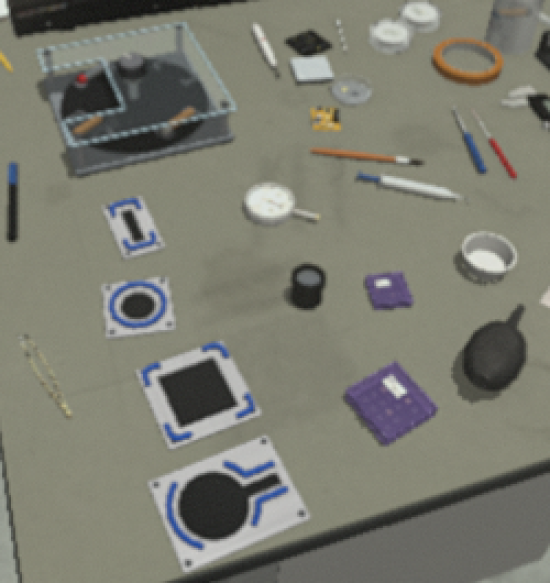

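```bash
cat > m.py <<'E'
from h import *
def rect(n,im,roi,z,mode):
    x0,y0,x1,y1=roi; c=im[y0:y1,x0:x1]; hsv=cv2.cvtColor(c,cv2.COLOR_RGB2HSV).astype(int); H,S,V=hsv[...,0],hsv[...,1],hsv[...,2]
    m={'plate':(S<45)&(V>140),'purple':(H>115)&(H<150)&(S>70),'dark':(V<60),'white':(S<50)&(V>150),'blue':(H>100)&(H<125)&(S>90)&(V>70)}[mode].astype(np.uint8)
    k,l,st,_=cv2.connectedComponentsWithStats(m)
    if mode!='blue': m=(l==1+np.argmax(st[1:,4])).astype(np.uint8)
    ys,xs=np.nonzero(m)
    P=np.array([on(n,x+x0,y+y0,z) for x,y in zip(xs,ys)])*1000
    r=cv2.minAreaRect(P.astype(np.float32)); return P,r
if __name__=="__main__":
    R={'top':dict(vn=(305,228,340,252),ln=(345,231,372,259),bn=(375,214,413,252),gn=(411,210,448,255),box=(395,165,427,195),sbox=(360,155,380,175),loupe=(356,180,376,200),gauge=(312,172,340,202)),
       'side':dict(vn=(268,206,304,240),ln=(268,243,308,276),bn=(283,272,348,326),gn=(288,314,370,382),box=(378,281,428,325),sbox=(388,240,414,262),loupe=(352,236,378,264),gauge=(332,200,375,224))}
    Z=dict(vn=.004,ln=.004,bn=.004,gn=.004,box=.016,sbox=.016,loupe=.036,gauge=.016)
    M=dict(vn='plate',ln='plate',bn='plate',gn='plate',box='purple',sbox='purple',loupe='dark',gauge='white')
    for k in Z:
        for n in R:
            im=cv2.imread('pics/%s0.png'%n)[:,:,::-1].copy()
            P,r=rect(n,im,R[n][k],Z[k],M[k]); print(k,n,np.round(r[0],1),np.round(r[1],1),round(r[2],1),'mean',P.mean(0).round(1),len(P))
            if k[1]=='n':
                P,r=rect(n,im,R[n][k],.010,'blue'); print('   blue',np.round(r[0],1),np.round(r[1],1),round(r[2],1))
                P,r=rect(n,im,R[n][k],.004,'dark'); print('   dark',np.round(r[0],1),np.round(r[1],1),round(r[2],1),P.mean(0).round(1))
    tz=lambda x,y:(205+x/3.2-.35,150+y/3.2-.35)
    sz=lambda x,y:(225+x/2.2-.3,120+y/2.2-.3)
    print('knob top',on('top',*tz(151,239),.085)*1e3,on('side',*sz(132,64),.085)*1e3)
    for nm,q in(('cov corners',[(45,152),(253,131),(272,343),(58,364)]),('open',[(106,277),(217,267),(220,345),(107,358)])):
        print(nm,[np.round(on('top',*tz(*a),.055)*1e3).tolist() for a in q])
    for q in [(81,270),(93,290),(112,313)]: print('redvial',on('top',*tz(*q),.03)*1e3)
    print('cap side',on('side',*sz(82,79),.0265)*1e3)
    print('stem tip', on('top',*tz(416,84),.008)*1e3,on('side',*sz(318,217),.008)*1e3)
E
python3 m.py
```

```text
vn top [455.3  -8. ] [52.5 90.9] 4.6 mean [456.3  -8. ] 293
   blue [455.7  -7.4] [32.9 73.3] 2.9
   dark [455.3  -7.2] [ 8.1 42. ] 4.3 [455.2  -6.4]
vn side [455.2  -8.8] [50.9 89.4] 5.0 mean [455.2 -12. ] 316
   blue [453.7 -10.5] [34.7 77. ] 5.3
   dark [454.9  -8.1] [ 7.4 44.3] 4.6 [454.8  -8. ]
ln top [ 433.6 -122.1] [72.6 73.8] 82.0 mean [ 433.4 -123.1] 235
   blue [ 433.7 -122.3] [53.6 53.6] 86.1
   dark [ 434.7 -121.9] [28.2 28.4] 22.5 [ 434.2 -121.7]
ln side [ 432.9 -121.8] [74.1 73.2] 82.2 mean [ 432.3 -128.4] 328
   blue [ 432.6 -124.5] [57.9 54.5] 75.2
   dark [ 434.  -122.1] [26.  29.7] 72.7 [ 433.3 -122.4]
bn top [ 463.3 -238.8] [96.1 93.6] 7.4 mean [ 463.3 -239. ] 357
   blue [ 463.6 -237.9] [84.4 84.5] 5.6
   dark [ 464.  -238.6] [53.8 53.8] 6.0 [ 463.9 -238.3]Traceback (most recent call last):
  File "m.py", line 18, in <module>
    P,r=rect(n,im,R[n][k],Z[k],M[k]); print(k,n,np.round(r[0],1),np.round(r[1],1),round(r[2],1),'mean',P.mean(0).round(1),len(P))
        ~~~~^^^^^^^^^^^^^^^^^^^^^^^^
  File "m.py", line 8, in rect
    P=np.array([on(n,x+x0,y+y0,z) for x,y in zip(xs,ys)])*1000
                ~~^^^^^^^^^^^^^^^
  File "h.py", line 10, in on
    o,d=ray(n,u,v); return (o+d*(z-o[2])/d[2])[:2]
        ~~~^^^^^^^
  File "h.py", line 6, in ray
    K,k1,R,t=cam(n)
             ~~~^^^
  File "h.py", line 4, in cam
    c=camera_info(n); return np.array(c["K"]),c["k1"],np.array(c["R"]),np.array(c["t"])
ValueError: time passes only in moves, steps and waits
```

```bash
python3 - <<'E'
s=open('h.py').read()
s=s.replace('def cam(n):\n','import functools\n@functools.cache\ndef cam(n):\n')
open('h.py','w').write(s)
E
python3 m.py | tail -n +14
```

```text
blue [ 463.6 -237.9] [84.4 84.5] 5.6
   dark [ 464.  -238.6] [53.8 53.8] 6.0 [ 463.9 -238.3]
bn side [ 463.  -239.1] [93.6 94.1] 5.6 mean [ 461.3 -243.2] 804
   blue [ 463.  -240.4] [85.3 86.6] 6.2
   dark [ 462.9 -239.4] [54.4 54.9] 5.6 [ 462.9 -240. ]
gn top [ 458.1 -349.1] [122.1  88.5] 4.5 mean [ 464.9 -348.5] 522
   blue [ 455.5 -347.6] [99.4 58.6] 4.9
   dark [ 455.8 -343.5] [79.7 54.5] 32.5 [ 448.9 -349.8]
gn side [ 458.1 -350.1] [118.5  88.1] 6.0 mean [ 461.1 -352.8] 1536
   blue [ 443.2 -343.7] [ 92.9 120.7] 51.3
   dark [ 457.3 -355.8] [57.  83.2] 70.1 [ 447.8 -351.3]
box top [ 630.  -305.1] [59.2 59. ] 14.1 mean [ 628.5 -306.7] 278
box side [ 628.6 -311.6] [63.3 61.6] 13.7 mean [ 626.7 -314.3] 689
sbox top [ 688.1 -181. ] [37.7 39. ] 78.3 mean [ 688.7 -182.5] 113
sbox side [ 685.1 -190.4] [41.2 37.9] 79.8 mean [ 685.2 -193.3] 184
loupe top [ 601.3 -158. ] [31.6 39.2] 85.0 mean [ 600.  -156.6] 64
loupe side [ 599. -175.] [54.6 31.7] 63.4 mean [ 595.6 -179.2] 172
gauge top [626.5 -27.9] [56.3 79.4] 76.7 mean [615.7 -26.5] 256
gauge side [622.8 -30.2] [58.9 77.4] 77.4 mean [615.1 -30. ] 327
knob top [507.44987705 198.85695388] [505.14244297 185.89826792]
cov corners [[605.0, 304.0], [612.0, 100.0], [405.0, 92.0], [398.0, 296.0]]
open [[479.0, 248.0], [481.0, 141.0], [407.0, 142.0], [401.0, 249.0]]
redvial [490.80138927 276.55669527]
redvial [470.40481225 265.40762933]
redvial [446.75431081 247.61542835]
cap side [449.04691599 253.69486602]
stem tip [661.15388435 -63.59297   ] [659.68910362 -62.16833101]
```

```bash
python3 - <<'E'
from m import *
tz=lambda x,y:(205+x/3.2-.35,150+y/3.2-.35)
sz=lambda x,y:(225+x/2.2-.3,120+y/2.2-.3)
print('loupe top',on('top',*tz(519,127),.036)*1e3,on('side',*sz(309,275),.036)*1e3,'side base', on('side',*sz(308,297),0)*1e3)
for n,roi in(('top',(312,172,340,202)),('side',(332,200,375,224))):
    im=cv2.imread('pics/%s0.png'%n)[:,:,::-1].copy()
    P,_=rect(n,im,roi,.016,'white')
    c=P.mean(0)
    for _ in range(10):
        Q=P[np.hypot(*(P-c).T)<31]; c=Q.mean(0)
    far=P[np.argmax(np.hypot(*(P-c).T))]
    print('gauge',n,c,far,np.degrees(np.arctan2(*(far-c)[::-1])),np.hypot(*(far-c)))
    # nest disc centre
for n,roi in(('top',(411,210,448,255)),('side',(288,314,370,382))):
    im=cv2.imread('pics/%s0.png'%n)[:,:,::-1].copy()
    P,_=rect(n,im,roi,.004,'dark'); c=P.mean(0)
    for _ in range(15):
        Q=P[np.hypot(*(P-c).T)<27]; c=Q.mean(0)
    print('gn disc',n,c)
for k,v in(('loupe',[0.6,-.16]),):
    pass
E
```

```text
loupe top [ 603.10306861 -160.8054148 ] [ 606.12294382 -161.51212133] side base [ 607.97292689 -161.57187451]
gauge top [613.96841259 -25.11722074] [658.62033622 -64.39171938] -41.3338939306479 59.46663372771853
gauge side [613.0688755  -28.04245376] [653.51055932 -67.2462713 ] -44.10956925746067 56.324675759651825
gn disc top [ 446.61862007 -349.75367418]
gn disc side [ 443.94238141 -354.54503094]
```

```bash
python3 -m jog '{"travel":[[30,25,0],[30,25,0],[30,25,0],[30,25,0],[30,25,0]],"dr":[[0,0,0],[0,0,0],[0,0,0],[0,0,0],[0,0,0]],"jaw":[0,0,0,0,0]}' 40
```

```text
time: 0.52
eef_pos: [0.3412, -0.521, 0.2076]
tcp_rot: [0.99, 0.142, -0.0, -0.001]
contact_force: [0.8, -0.2, -0.1]
opening: 1.004
```

```bash
R5='' ; python3 -m jog '{"travel":[[19,35,0],[19,35,0],[19,35,0],[19,35,0],[19,35,0]],"dr":[[0,0,-7],[0,0,-7],[0,0,-7],[0,0,-7],[0,0,-7]],"jaw":[0,0,0,0,0]}' >/dev/null
python3 -m jog '{"travel":[[19,35,0],[19,35,0],[19,35,0],[19,35,0],[19,35,0]],"dr":[[0,0,-7],[0,0,-7],[0,0,-6],[0,0,0],[0,0,0]],"jaw":[0,0,0,0,0]}'
python3 -m jog '{"travel":[[20,35,0],[20,35,0],[21,37,0],[21,37,0],[0,0,-30]],"dr":[[0,0,0],[0,0,0],[0,0,0],[0,0,0],[0,0,0]],"jaw":[0,0,0,0,0]}'
python3 -m jog '{"travel":[[0,0,-35],[0,0,-35],[0,0,-20],[0,0,0]],"dr":[[0,0,0],[0,0,0],[0,0,0],[0,0,0]],"jaw":[0,0,0,0]}'
python3 - <<'E'
from h import *
from scipy.spatial.transform import Rotation as Ro
s=get_state(); M=Ro.from_quat(s["tcp_rot"]).as_matrix(); print(s["eef_pos"],np.degrees(np.arctan2(M[1,1],M[0,1])),s["qpos"].round(2) if hasattr(s["qpos"],'round') else s["qpos"])
t=snap("top","t1")[160:220,290:360]; u=snap("side","s1")[150:260,290:430]
o=np.hstack([cv2.resize(t,(466,400),interpolation=cv2.INTER_CUBIC)[:,:320],cv2.resize(u,(480,377),interpolation=cv2.INTER_CUBIC)[:377] if 0 else cv2.resize(u,(480,400),interpolation=cv2.INTER_CUBIC)])
cv2.imwrite('pics/a1.png',o[:,:,::-1])
E
```

```text
time: 1.35
eef_pos: [0.5282, -0.1755, 0.2078]
tcp_rot: [0.946, -0.323, -0.0, -0.0]
contact_force: [1.0, 0.7, -0.4]
opening: 0.996
time: 1.77
eef_pos: [0.6153, -0.0296, 0.1848]
tcp_rot: [0.947, -0.32, 0.007, -0.002]
contact_force: [1.2, -0.6, 1.4]
opening: 0.998
time: 2.1
eef_pos: [0.6041, -0.0337, 0.0812]
tcp_rot: [0.947, -0.323, -0.006, 0.001]
contact_force: [-1.1, -0.1, -0.9]
opening: 1.001
[ 0.60408394 -0.0336886   0.0811614 ] -127.64296036017005 [-0.22  0.28  1.84 -0.    1.04  2.  ]
```

View pics/a1.png

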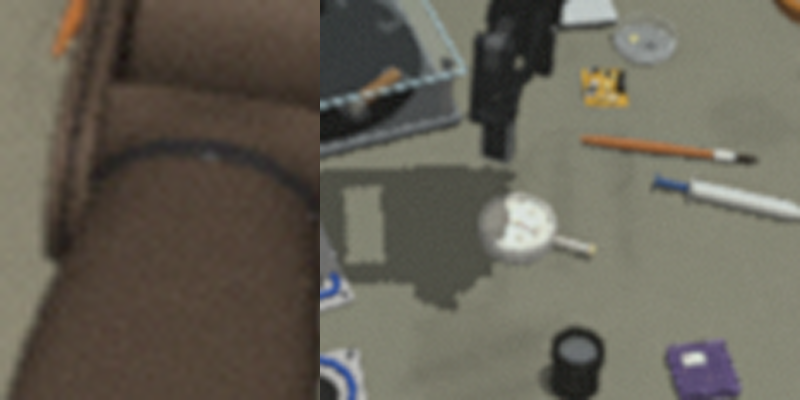

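The side crop shows the gauge free on the bench, with the open gripper above it and off to one side. By the measured pose I still need +9 in x and +7 in y, then descend.

```bash

python3 -m jog '{"travel":[[9,7,0],[0,0,-25],[0,0,-25],[0,0,-20],[0,0,0]],"dr":[[0,0,-1],[0,0,0],[0,0,0],[0,0,0],[0,0,0]],"jaw":[0,0,0,0,0]}'
python3 -m jog '{"travel":[[0,0,-8],[0,0,0],[0,0,0],[0,0,0],[0,0,0]],"dr":[[0,0,0],[0,0,0],[0,0,0],[0,0,0],[0,0,0]],"jaw":[0,60,120,180,255]}' 40
python3 -m jog '{"travel":[[0,0,0],[0,0,0],[0,0,0],[0,0,0],[0,0,0]],"dr":[[0,0,0],[0,0,0],[0,0,0],[0,0,0],[0,0,0]],"jaw":[255,255,255,255,255]}' 40
python3 - <<'E'
from h import *
print(get_state()["contact_force"])
t=snap("side","s2")[150:260,290:430]
cv2.imwrite('pics/a2.png',cv2.resize(t,(760,597),interpolation=cv2.INTER_CUBIC)[:,:,::-1])
E
```

```text
time: 2.62
eef_pos: [0.6165, -0.0278, 0.0164]
tcp_rot: [0.944, -0.331, -0.002, 0.0]
contact_force: [-1.0, 0.0, -0.2]
opening: 1.0
time: 3.03
eef_pos: [0.6192, -0.0282, 0.0119]
tcp_rot: [0.944, -0.331, 0.001, -0.0]
contact_force: [0.4, 0.3, 0.5]
opening: 0.456
time: 3.45
eef_pos: [0.618, -0.028, 0.0102]
tcp_rot: [0.944, -0.331, -0.0, -0.0]
contact_force: [-0.4, -0.4, 0.5]
opening: -0.001
[-0.36668924 -0.39859177  0.49097324]
```

View pics/a2.png

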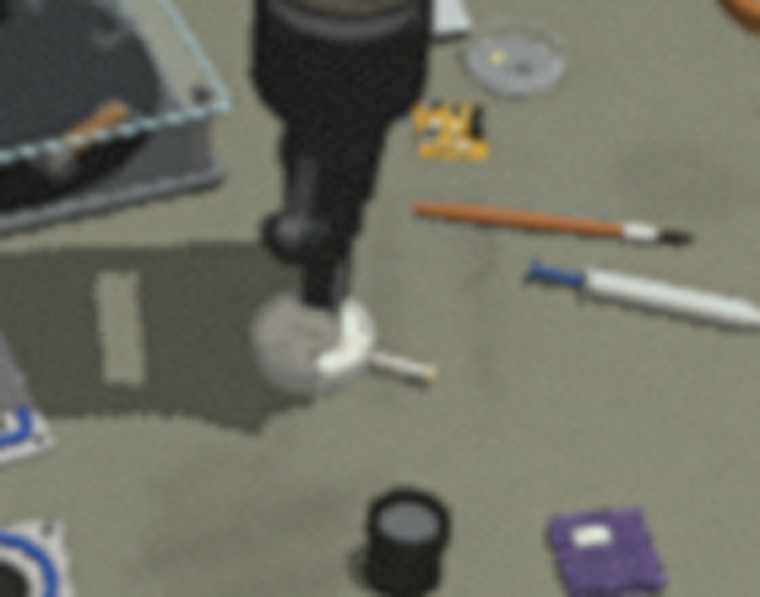

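The jaws shut fully above the case. When open, the pads stand back, so I must pre-close a bit and go lower. The gauge hasn't moved: it is still at about (347.5,213) in the side view.

```bash

python3 - <<'E'
from h import *
print(px('side',[.618,-.028,.0102]),px('side',[.618,-.028,.018]),px('side',[.6135,-.0265,.016]))
E
python3 -m jog '{"travel":[[0,0,30],[0,0,10],[0,0,0],[0,0,0],[0,0,0]],"dr":[[0,0,0],[0,0,0],[0,0,0],[0,0,0],[0,0,0]],"jaw":[60,60,60,60,60]}'
python3 -m jog '{"travel":[[-3,1,0],[0,0,0],[0,0,0],[0,0,0],[0,0,0]],"dr":[[0,0,0],[0,0,0],[0,0,0],[0,0,0],[0,0,0]],"jaw":[30,30,30,30,30]}'
```

```text
[349.0493018  212.05355438] [349.20054946 209.86184447] [347.29419857 210.39848611]
time: 3.92
eef_pos: [0.6175, -0.0279, 0.0495]
tcp_rot: [0.944, -0.331, -0.0, 0.0]
contact_force: [0.4, 0.0, 0.4]
opening: 0.707
time: 4.33
eef_pos: [0.6149, -0.027, 0.0499]
tcp_rot: [0.944, -0.331, -0.0, 0.0]
contact_force: [-0.4, 0.6, -0.7]
opening: 0.884
```

```bash

python3 -m jog '{"travel":[[0,0,-25],[0,0,-12],[0,0,-6],[0,0,0],[0,0,0]],"dr":[[0,0,0],[0,0,0],[0,0,0],[0,0,0],[0,0,0]],"jaw":[30,30,30,30,30]}'
python3 -m jog '{"travel":[[0,0,-6],[0,0,0],[0,0,0]],"dr":[[0,0,0],[0,0,0],[0,0,0]],"jaw":[30,30,30]}'
python3 - <<'E'
from h import *
print(get_state()["contact_force"])
t=snap("side","s3")[150:260,290:430]
cv2.imwrite('pics/a3.png',cv2.resize(t,(760,597),interpolation=cv2.INTER_CUBIC)[:,:,::-1])
E
```

```text
time: 4.75
eef_pos: [0.6147, -0.0269, 0.0068]
tcp_rot: [0.944, -0.331, -0.001, 0.0]
contact_force: [-0.5, 0.0, -0.1]
opening: 0.885
time: 5.0
eef_pos: [0.6152, -0.027, 0.0015]
tcp_rot: [0.944, -0.331, 0.0, -0.0]
contact_force: [-1.0, -0.2, 0.1]
opening: 0.875
[-0.960864   -0.18970202  0.05066723]
```

View pics/a3.png

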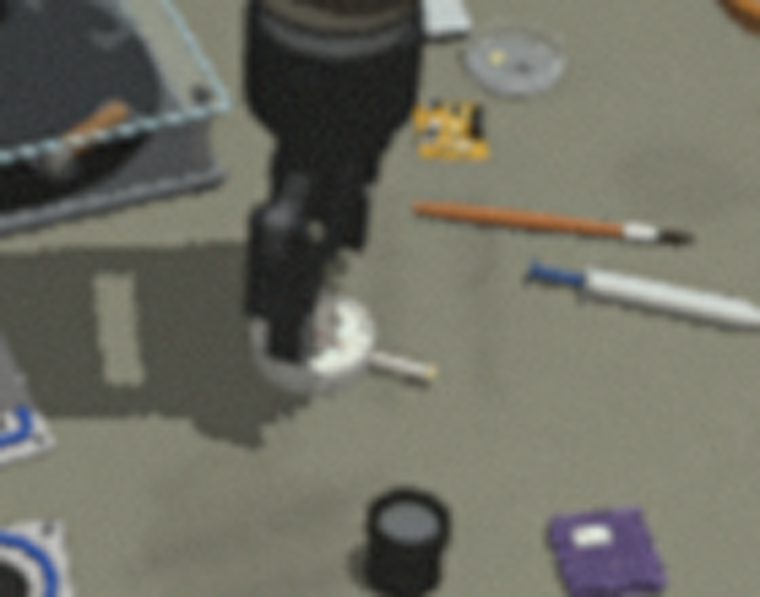

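```bash

python3 - <<'E'
from h import *
for z in(.0,.013,.03,.045):
  for d in (.037,.045): print(z,d,(px('side',[.615-.622*d,-.027-.783*d,z])-[290,150])*5.43)
E
```

```text
0.0 0.037 [287.57357711 405.23153703]
0.0 0.045 [281.92176738 417.06320525]
0.013 0.037 [288.67303041 385.56282888]
0.013 0.045 [282.97573489 397.38974227]
0.03 0.037 [290.14088524 359.29054212]
0.03 0.045 [284.38306139 371.10758673]
0.045 0.037 [291.46525856 335.57353082]
0.045 0.045 [285.65301805 347.37821097]
```

By ray casting, the near tip appears at about z≈0.029, roughly 15 mm higher than the pose says. I'll go down in small steps and watch the force.

```bash

for i in 1; do python3 -m jog '{"travel":[[0,0,-3],[0,0,-3],[0,0,0],[0,0,0]],"dr":[[0,0,0],[0,0,0],[0,0,0],[0,0,0]],"jaw":[30,30,30,30]}' | grep -E "eef|force"; done
python3 -m jog '{"travel":[[0,0,-3],[0,0,-2],[0,0,0],[0,0,0]],"dr":[[0,0,0],[0,0,0],[0,0,0],[0,0,0]],"jaw":[30,30,30,30]}' | grep -E "eef|force"
```

```text
eef_pos: [0.6147, -0.0269, -0.0051]
contact_force: [0.1, -0.2, -0.2]
eef_pos: [0.6148, -0.0269, -0.0101]
contact_force: [-0.4, -0.5, -0.2]
```

```bash

python3 -m jog '{"travel":[[0,0,-2],[0,0,-2],[0,0,0]],"dr":[[0,0,0],[0,0,0],[0,0,0]],"jaw":[30,30,30]}' | grep -E "eef|force"
python3 - <<'E'
from h import *
t=snap("side","s4")[150:260,290:430]
cv2.imwrite('pics/a4.png',cv2.resize(t,(760,597),interpolation=cv2.INTER_CUBIC)[:,:,::-1])
E
```

```text
eef_pos: [0.6147, -0.0269, -0.0143]
contact_force: [0.7, 0.5, 0.4]
```

View pics/a4.png

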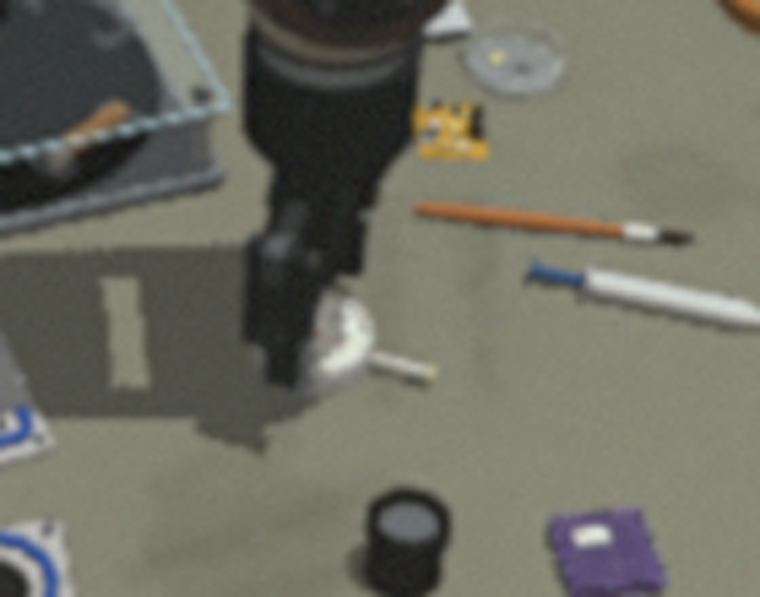

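The tip is now at crop (285,385), so about z≈.014. The z offset of about 16 mm is confirmed, so I'll lower 7 mm more and close.

```bash

python3 -m jog '{"travel":[[0,0,-3],[0,0,-3],[0,0,-1],[0,0,0],[0,0,0]],"dr":[[0,0,0],[0,0,0],[0,0,0],[0,0,0],[0,0,0]],"jaw":[30,30,30,70,70]}' | grep -E "eef|force|open"
python3 -m jog '{"travel":[[0,0,0],[0,0,0],[0,0,0],[0,0,0],[0,0,0]],"dr":[[0,0,0],[0,0,0],[0,0,0],[0,0,0],[0,0,0]],"jaw":[120,255,255,255,255]}' 40| grep -E "eef|force|open"
```

```text
eef_pos: [0.6149, -0.0269, -0.021]
contact_force: [0.2, 0.9, -0.5]
opening: 0.724
eef_pos: [0.6156, -0.0271, -0.0203]
contact_force: [1.9, -0.5, 2.4]
opening: 0.638
```

```bash

python3 -m jog '{"travel":[[0,0,10],[0,0,25],[0,0,30],[0,0,25],[0,0,0]],"dr":[[0,0,0],[0,0,0],[0,0,0],[0,0,0],[0,0,0]],"jaw":[255,255,255,255,255]}' | grep -E "eef|force|open"
python3 -m jog '{"travel":[[-10,-20,0],[-16,-30,0],[-18,-34,0],[-18,-34,0],[-18,-34,0]],"dr":[[0,0,4],[0,0,4],[0,0,4],[0,0,4],[0,0,4]],"jaw":[255,255,255,255,255]}' | grep -E "eef|force|open"
python3 -m jog '{"travel":[[-18,-34,0],[-18,-34,0],[-18,-34,0],[-18,-34,0],[-10,-20,0]],"dr":[[0,0,4],[0,0,4],[0,0,4],[0,0,4],[0,0,4]],"jaw":[255,255,255,255,255]}' | grep -E "eef|force|open"
python3 -m jog '{"travel":[[-4,-8,0],[0,0,0]],"dr":[[0,0,4],[0,0,0]],"jaw":[255,255]}' | grep -E "eef|force|open|rot"
```

```text
eef_pos: [0.6189, -0.0277, 0.0758]
contact_force: [1.5, -0.2, 0.6]
opening: 0.633
eef_pos: [0.533, -0.1795, 0.0679]
contact_force: [1.0, -0.1, -1.2]
opening: 0.635
eef_pos: [0.4504, -0.3373, 0.0682]
contact_force: [0.7, 0.5, -1.9]
opening: 0.632
eef_pos: [0.4472, -0.3445, 0.0682]
tcp_rot: [0.999, 0.045, -0.001, -0.001]
contact_force: [0.5, 1.4, -2.1]
opening: 0.635
```

```bash

python3 -m jog '{"travel":[[-3,-7,0],[0,0,-25],[0,0,-25],[0,0,-20],[0,0,0]],"dr":[[0,0,0],[0,0,0],[0,0,0],[0,0,0],[0,0,0]],"jaw":[255,255,255,255,255]}' | grep -E "eef|force|open"
python3 - <<'E'
from h import *
t=snap("side","s5")[280:390,260:400]
for y in(-22.2,22.2):
  pass
from math import *
th=radians(5.3); o=np.array([.458,-.3496])
for nm,X in (('casec',(-15.5,0)),('tip',(45,0)),('near',(-44,0)),('case -y',(-15.5,-28.5))):
  p=o+np.array([X[0]*cos(th)-X[1]*sin(th),X[0]*sin(th)+X[1]*cos(th)])/1e3
  print(nm,(px('side',[*p,.031 if nm!='tip' else .023])-[260,280])*5.43)
cv2.imwrite('pics/a5.png',cv2.resize(t,(760,597),interpolation=cv2.INTER_CUBIC)[:,:,::-1])
E
```

```text
eef_pos: [0.4433, -0.3457, -0.0059]
contact_force: [-1.1, 1.0, -1.6]
opening: 0.631
casec [329.47888579 338.8508988 ]
tip [490.26975392 286.03010016]
near [250.34773061 370.18539397]
case -y [362.71095233 414.57559049]
```

View pics/a5.png

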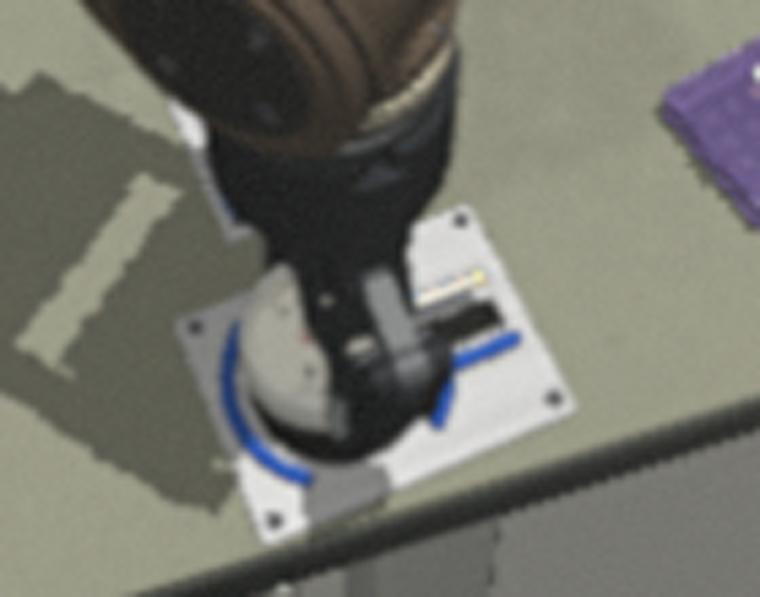

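The gauge hangs over its nest with the stem tip at crop (484,275), where (490,286) is expected, so I need about 5 mm more in −y. The yaw matches. I'll correct and lower.

```bash

python3 -m jog '{"travel":[[1,-3,0],[1,-2,0],[0,0,0],[0,0,-3],[0,0,0]],"dr":[[0,0,0],[0,0,0],[0,0,0],[0,0,0],[0,0,0]],"jaw":[255,255,255,255,255]}' | grep -E "eef|force|open"
python3 -m jog '{"travel":[[0,0,-3],[0,0,-3],[0,0,-2],[0,0,0],[0,0,0]],"dr":[[0,0,0],[0,0,0],[0,0,0],[0,0,0],[0,0,0]],"jaw":[255,255,255,255,255]}' | grep -E "eef|force|open"
```

```text
eef_pos: [0.4484, -0.3553, -0.0032]
contact_force: [-0.1, 1.0, -0.2]
opening: 0.628
eef_pos: [0.4478, -0.3548, -0.0122]
contact_force: [-0.1, -0.4, -2.2]
opening: 0.632
```

```bash

python3 -m jog '{"travel":[[-2.5,3.5,0],[0,0,0],[0,0,0],[0,0,0]],"dr":[[0,0,0],[0,0,0],[0,0,0],[0,0,0]],"jaw":[255,255,255,255]}' | grep -E "eef|force|open"
python3 -m jog '{"travel":[[0,0,-2],[0,0,-2],[0,0,0],[0,0,0]],"dr":[[0,0,0],[0,0,0],[0,0,0],[0,0,0]],"jaw":[255,255,255,255]}' | grep -E "eef|force|open"
```

```text
eef_pos: [0.4455, -0.3515, -0.0116]
contact_force: [0.8, -0.5, -0.0]
opening: 0.633
eef_pos: [0.4454, -0.3514, -0.016]
contact_force: [-0.6, 0.2, -1.2]
opening: 0.636
```

```bash

python3 -m jog '{"travel":[[0,0,0],[0,0,0],[0,0,0],[0,0,10],[0,0,20]],"dr":[[0,0,0],[0,0,0],[0,0,0],[0,0,0],[0,0,0]],"jaw":[60,30,15,15,15]}' | grep -E "eef|force|open"
python3 -m jog '{"travel":[[0,0,30],[0,0,30],[10,3,0],[25,6,0],[32,8,0]],"dr":[[0,0,0],[0,0,0],[0,0,3],[0,0,3],[0,0,3]],"jaw":[15,15,15,15,15]}' | grep -E "eef|force|open"
python3 -m jog '{"travel":[[35,8,0],[35,8,0],[30,7,0],[15,4,0],[0,0,0]],"dr":[[0,0,0],[0,0,0],[0,0,0],[0,0,0],[0,0,0]],"jaw":[15,15,15,15,15]}' | grep -E "eef|force|open|rot"
python3 - <<'E'
from h import *
t=snap("side","s6")[230:390,270:450]
cv2.imwrite('pics/a6.png',cv2.resize(t,(675,600),interpolation=cv2.INTER_CUBIC)[:,:,::-1])
E
```

```text
eef_pos: [0.444, -0.3498, 0.0126]
contact_force: [0.1, 0.6, -0.4]
opening: 0.944
eef_pos: [0.5127, -0.3355, 0.0765]
contact_force: [-0.7, -0.9, -0.4]
opening: 0.942
eef_pos: [0.6308, -0.3063, 0.0755]
tcp_rot: [0.992, 0.126, 0.001, 0.001]
contact_force: [-0.2, 0.3, -0.5]
opening: 0.942
```

View pics/a6.png

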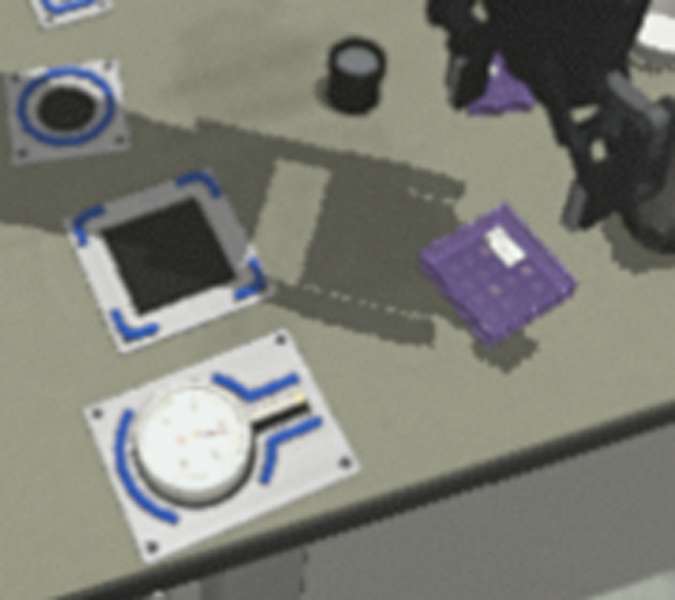

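The gauge sits seated in its nest, with the stem in the channel. The box's top corners are at about (420,260), (503,203), (578,283) and (490,335) in the crop.

```bash

python3 - <<'E'
from h import *
C=np.array([on('side',x/3.75+270,y/3.75+230,.016)*1e3 for x,y in[(420,256),(503,203),(578,280),(490,335)]])
print(C.round(1),C.mean(0),[np.hypot(*(C[i]-C[i-1])).round(1) for i in range(4)],[np.degrees(np.arctan2(*(C[i]-C[i-1])[::-1])).round(1) for i in range(4)])
E
```

```text
[[ 593.1 -290.3]
 [ 652.  -272.6]
 [ 668.7 -330.1]
 [ 608.7 -345.6]] [ 630.63818224 -309.66942645] [np.float64(57.4), np.float64(61.5), np.float64(59.9), np.float64(62.0)] [np.float64(105.8), np.float64(16.7), np.float64(-73.8), np.float64(-165.6)]
```

```bash

python3 -m jog '{"travel":[[0,-2,-10],[0,0,-20],[0,0,-25],[0,0,-20],[0,0,0]],"dr":[[0,0,1],[0,0,0],[0,0,0],[0,0,0],[0,0,0]],"jaw":[15,15,15,15,15]}' | grep -E "eef|force|open"
python3 -m jog '{"travel":[[0,0,-10],[0,0,-5],[0,0,0],[0,0,0]],"dr":[[0,0,0],[0,0,0],[0,0,0],[0,0,0]],"jaw":[15,15,15,15]}' | grep -E "eef|force|open"
```

```text
eef_pos: [0.6222, -0.3078, -0.007]
contact_force: [-0.7, 0.0, -0.2]
opening: 0.942
eef_pos: [0.6278, -0.31, -0.0149]
contact_force: [0.0, 0.9, 0.7]
opening: 0.941
```

Now to −20 mm and close.

```bash

python3 -m jog '{"travel":[[1,1,-3],[0,0,-2],[0,0,0],[0,0,0],[0,0,0]],"dr":[[0,0,0],[0,0,0],[0,0,0],[0,0,0],[0,0,0]],"jaw":[15,15,40,60,80]}' | grep -E "eef|force|open"
python3 -m jog '{"travel":[[0,0,0],[0,0,0],[0,0,0],[0,0,0],[0,0,0]],"dr":[[0,0,0],[0,0,0],[0,0,0],[0,0,0],[0,0,0]],"jaw":[120,255,255,255,255]}' 35| grep -E "eef|force|open"
```

```text
eef_pos: [0.6291, -0.3088, -0.0198]
contact_force: [-0.5, 0.0, -0.3]
opening: 0.706
eef_pos: [0.629, -0.3087, -0.0202]
contact_force: [1.2, 0.6, 3.3]
opening: 0.704
```

```bash

python3 -m jog '{"travel":[[0,0,10],[0,0,20],[0,0,25],[-10,4,15],[-20,8,0]],"dr":[[0,0,0],[0,0,0],[0,0,0],[0,0,-2],[0,0,-2]],"jaw":[255,255,255,255,255]}' | grep -E "eef|force|open"
python3 -m jog '{"travel":[[-30,12,0],[-35,15,0],[-35,15,0],[-25,11,0],[-10,4,0]],"dr":[[0,0,-2],[0,0,-2],[0,0,-1.5],[0,0,0],[0,0,0]],"jaw":[255,255,255,255,255]}' | grep -E "eef|force|open"
python3 -m jog '{"travel":[[0,0,-5],[0,0,0],[0,0,0]],"dr":[[0,0,0],[0,0,0],[0,0,0]],"jaw":[255,255,255]}' | grep -E "eef|force|open|rot"
```

```text
eef_pos: [0.6021, -0.2989, 0.0547]
contact_force: [0.5, -1.2, 0.2]
opening: 0.706
eef_pos: [0.4592, -0.2366, 0.0479]
contact_force: [0.2, 0.2, 0.1]
opening: 0.706
eef_pos: [0.4641, -0.2399, 0.0443]
tcp_rot: [0.999, 0.051, 0.0, 0.0]
contact_force: [0.3, 0.8, -1.0]
opening: 0.71
```

```bash

python3 -m jog '{"travel":[[-1,0.5,-10],[0,0,-20],[0,0,-15],[0,0,-4],[0,0,0]],"dr":[[0,0,0],[0,0,0],[0,0,0],[0,0,0],[0,0,0]],"jaw":[255,255,255,255,255]}' | grep -E "eef|force|open"
python3 -m jog '{"travel":[[0,0,0],[0,0,0],[0,0,0]],"dr":[[0,0,0],[0,0,0],[0,0,0]],"jaw":[255,255,255]}' | grep -E "eef|force|open|rot"
python3 - <<'E'
from h import *
t=snap("side","s7")[250:370,270:430]
cv2.imwrite('pics/a7.png',cv2.resize(t,(760,570),interpolation=cv2.INTER_CUBIC)[:,:,::-1])
E
```

```text
eef_pos: [0.4618, -0.2383, -0.0068]
contact_force: [-0.1, 0.2, -0.7]
opening: 0.705
eef_pos: [0.4634, -0.2397, -0.0037]
tcp_rot: [0.999, 0.051, 0.001, 0.001]
contact_force: [-0.3, 0.5, -0.2]
opening: 0.705
```

View pics/a7.png

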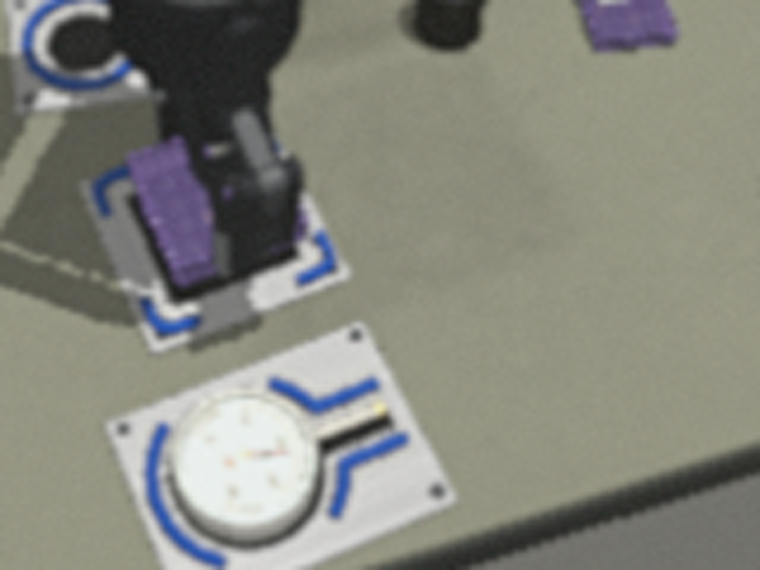

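```bash

python3 -m jog '{"travel":[[0,0,-4],[0,0,-4],[0,0,-3],[0,0,-1.5],[0,0,0]],"dr":[[0,0,0],[0,0,0],[0,0,0],[0,0,0],[0,0,0]],"jaw":[255,255,255,255,255]}' | grep -E "eef|force|open"
python3 -m jog '{"travel":[[0,0,0],[0,0,0]],"dr":[[0,0,0],[0,0,0]],"jaw":[255,255]}' | grep -E "eef|force|open"
```

```text
eef_pos: [0.4625, -0.239, -0.0163]
contact_force: [-3.3, 3.1, 8.9]
opening: 0.707
eef_pos: [0.4625, -0.239, -0.0163]
contact_force: [-4.0, 1.8, 7.8]
opening: 0.708
```

```bash

python3 -m jog '{"travel":[[0,0,0],[0,0,0],[0,0,0],[0,0,0],[0,0,10]],"dr":[[0,0,0],[0,0,0],[0,0,0],[0,0,0],[0,0,0]],"jaw":[60,40,30,30,30]}' | grep -E "eef|force|open"
python3 -m jog '{"travel":[[0,0,25],[0,0,30],[0,0,25],[15,8,0],[30,16,0]],"dr":[[0,0,0],[0,0,0],[0,0,0],[0,0,0],[0,0,0]],"jaw":[30,30,30,30,60]}' | grep -E "eef|force|open"
python3 -m jog '{"travel":[[35,19,0],[35,19,0],[20,12,0],[7,4,0],[0,0,0]],"dr":[[0,0,0],[0,0,0],[0,0,0],[0,0,0],[0,0,0]],"jaw":[70,70,70,70,70]}' | grep -E "eef|force|open|rot"
python3 -m jog '{"travel":[[0,0,0]],"dr":[[0,0,0]],"jaw":[70]}' | grep -E "eef|force|open|rot"
python3 - <<'E'
from h import *
t=snap("side","s8")[215:335,260:420]
snap("top","t8")
cv2.imwrite('pics/a8.png',cv2.resize(t,(760,570),interpolation=cv2.INTER_CUBIC)[:,:,::-1])
E
```

```text
eef_pos: [0.4609, -0.2378, -0.0091]
contact_force: [-0.3, 0.0, -0.2]
opening: 0.879
eef_pos: [0.5079, -0.2169, 0.0759]
contact_force: [0.3, 0.1, -0.7]
opening: 0.772
eef_pos: [0.6058, -0.16, 0.0732]
tcp_rot: [0.999, 0.052, 0.0, 0.0]
contact_force: [-0.1, -0.4, 0.5]
opening: 0.724
eef_pos: [0.6039, -0.161, 0.0727]
tcp_rot: [0.999, 0.051, -0.001, -0.0]
contact_force: [-0.1, 0.1, 0.7]
opening: 0.726
```

View pics/a8.png

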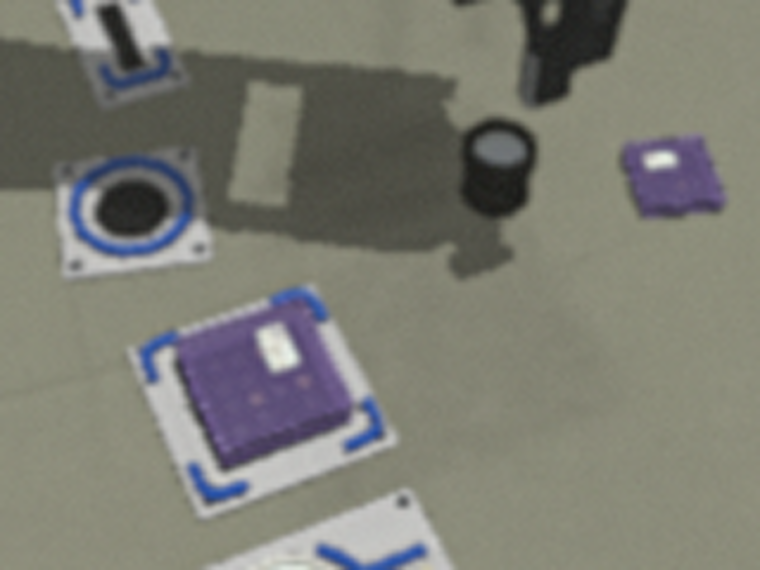

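The box is seated between its corner rails. The loupe is clear, with its top at crop (498,150). Lowering to grip it.

```bash

python3 -m jog '{"travel":[[0,-1,-10],[0,0,-20],[0,0,-22],[0,0,-18],[0,0,-8]],"dr":[[0,0,0],[0,0,0],[0,0,0],[0,0,0],[0,0,0]],"jaw":[70,70,70,70,70]}' | grep -E "eef|force|open"
python3 -m jog '{"travel":[[0,0,0],[0,0,0]],"dr":[[0,0,0],[0,0,0]],"jaw":[70,70]}' | grep -E "eef|force|open"
```

```text
eef_pos: [0.6013, -0.1618, -0.009]
contact_force: [-0.1, -0.8, -0.5]
opening: 0.722
eef_pos: [0.6039, -0.1624, -0.0056]
contact_force: [-0.4, 0.4, 0.5]
opening: 0.726
```

```bash

python3 -m jog '{"travel":[[0,0,-4],[0,0,0],[0,0,0],[0,0,0],[0,0,0]],"dr":[[0,0,0],[0,0,0],[0,0,0],[0,0,0],[0,0,0]],"jaw":[90,110,130,255,255]}' 30 | grep -E "eef|force|open"
python3 -m jog '{"travel":[[0,0,0],[0,0,0],[0,0,10],[0,0,20],[0,0,20]],"dr":[[0,0,0],[0,0,0],[0,0,0],[0,0,0],[0,0,0]],"jaw":[255,255,255,255,255]}' 30| grep -E "eef|force|open"
python3 - <<'E'
from h import *
t=snap("side","s9")[195:275,310:430]
cv2.imwrite('pics/a9.png',cv2.resize(t,(600,400),interpolation=cv2.INTER_CUBIC)[:,:,::-1])
E
```

```text
eef_pos: [0.6054, -0.1624, -0.0081]
contact_force: [0.0, -0.6, 3.0]
opening: 0.401
eef_pos: [0.603, -0.1613, 0.0399]
contact_force: [-0.5, 0.2, 0.3]
opening: 0.401
```

View pics/a9.png

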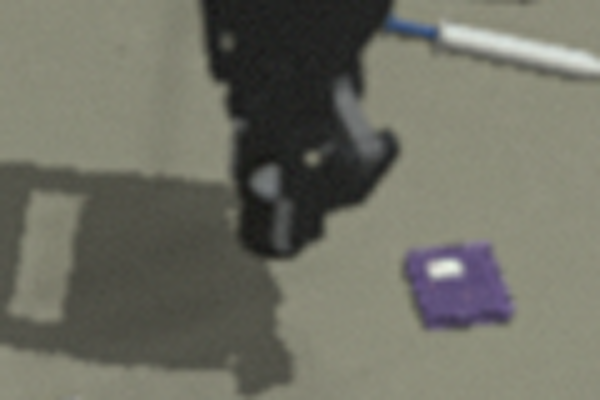

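```bash

python3 -m jog '{"travel":[[-10,2,0],[-25,6,0],[-35,8,0],[-35,8,0],[-35,8,0]],"dr":[[0,0,0],[0,0,0],[0,0,0],[0,0,0],[0,0,0]],"jaw":[255,255,255,255,255]}' | grep -E "eef|force|open"
python3 -m jog '{"travel":[[-20,5,0],[-8,2,0],[0,0,0],[0,0,0]],"dr":[[0,0,0],[0,0,0],[0,0,0],[0,0,0]],"jaw":[255,255,255,255]}' | grep -E "eef|force|open"
```

```text
eef_pos: [0.4626, -0.1293, 0.04]
contact_force: [0.5, 0.3, -0.3]
opening: 0.398
eef_pos: [0.4375, -0.1234, 0.0412]
contact_force: [-0.1, -0.1, -0.4]
opening: 0.405
```

```bash

python3 -m jog '{"travel":[[-3,1,-10],[0,0,-15],[0,0,-8],[0,0,0],[0,0,0]],"dr":[[0,0,0],[0,0,0],[0,0,0],[0,0,0],[0,0,0]],"jaw":[255,255,255,255,255]}' | grep -E "eef|force|open"
python3 - <<'E'
from h import *
t=snap("side","s10")[220:290,250:340]
cv2.imwrite('pics/a10.png',cv2.resize(t,(720,560),interpolation=cv2.INTER_CUBIC)[:,:,::-1])
from math import *
for z in(.017,.053):
  for d in((-18,0),(18,0),(0,-18),(0,0)): print(z,d,(px('side',[.4335+d[0]/1e3,-.122+d[1]/1e3,z])-[250,220])*8)
E
```

```text
eef_pos: [0.4335, -0.1219, 0.0069]
contact_force: [-0.3, -0.2, 0.1]
opening: 0.402
0.017 (-18, 0) [232.77944675 293.59295118]
0.017 (18, 0) [357.17869168 263.90896984]
0.017 (0, -18) [310.41765304 327.09141138]
0.017 (0, 0) [295.26467506 278.68742889]
0.053 (-18, 0) [223.10629669 209.98295769]
0.053 (18, 0) [351.16391685 180.24194857]
0.053 (0, -18) [302.90826948 243.61994806]
0.053 (0, 0) [287.43777702 195.04598641]
```

View pics/a10.png

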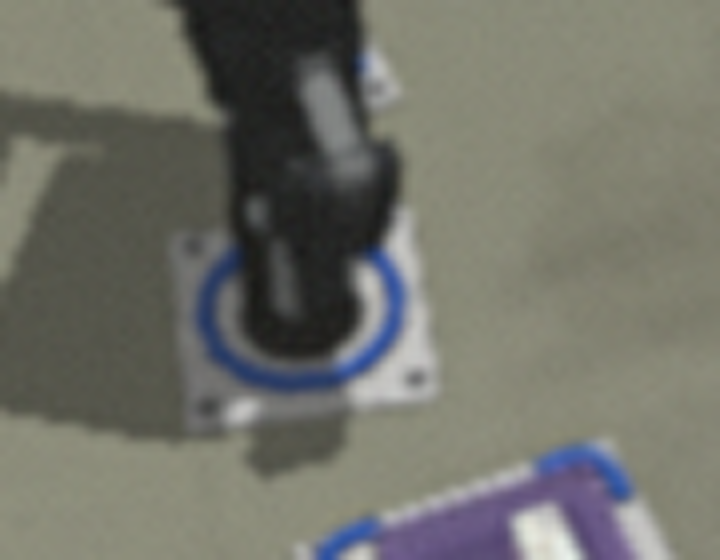

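The loupe hangs centred: its dark body spans 243–357 in the crop and the ring centre is at ~300. Lowering.

```bash

python3 -m jog '{"travel":[[0,0,-4],[0,0,-4],[0,0,-2],[0,0,0],[0,0,0]],"dr":[[0,0,0],[0,0,0],[0,0,0],[0,0,0],[0,0,0]],"jaw":[255,255,255,255,255]}' | grep -E "eef|force|open"
python3 -m jog '{"travel":[[0,0,-1],[0,0,0],[0,0,0]],"dr":[[0,0,0],[0,0,0],[0,0,0]],"jaw":[255,255,255]}' | grep -E "eef|force|open"
```

```text
eef_pos: [0.4335, -0.122, -0.0023]
contact_force: [-0.5, 0.6, -0.3]
opening: 0.403
eef_pos: [0.4336, -0.122, -0.0032]
contact_force: [0.6, 0.1, -0.5]
opening: 0.402
```

```bash

python3 -m jog '{"travel":[[0,0,-1],[0,0,0],[0,0,-1],[0,0,0]],"dr":[[0,0,0],[0,0,0],[0,0,0],[0,0,0]],"jaw":[255,255,255,255]}' | grep -E "eef|force|open"
```

```text
eef_pos: [0.4338, -0.1221, -0.0042]
contact_force: [-3.6, 0.5, 7.8]
opening: 0.401
```

```bash

python3 -m jog '{"travel":[[0,0,0],[0,0,0],[0,0,0],[0,0,5],[0,0,15]],"dr":[[0,0,0],[0,0,0],[0,0,0],[0,0,0],[0,0,0]],"jaw":[120,90,70,70,70]}' | grep -E "eef|force|open"
python3 -m jog '{"travel":[[0,0,25],[0,0,35],[0,0,20],[4,16,0],[8,34,0]],"dr":[[0,0,0],[0,0,0],[0,0,0],[0,0,0],[0,0,0]],"jaw":[70,70,70,70,70]}' | grep -E "eef|force|open"
python3 -m jog '{"travel":[[8,36,0],[8,36,0],[8,36,0],[8,36,0],[8,36,0]],"dr":[[0,0,0],[0,0,0],[0,0,0],[0,0,0],[0,0,0]],"jaw":[70,70,70,70,70]}' | grep -E "eef|force|open|rot"
python3 -m jog '{"travel":[[8,36,0],[8,30,0],[4,16,0],[0,0,0],[0,0,0]],"dr":[[0,0,0],[0,0,0],[0,0,0],[0,0,0],[0,0,0]],"jaw":[70,70,70,70,70]}' | grep -E "eef|force|open|rot"
python3 - <<'E'
from h import *
t=snap("side","s11")[110:290,220:420]
snap('top','t11')
cv2.imwrite('pics/a11.png',cv2.resize(t,(660,594),interpolation=cv2.INTER_CUBIC)[:,:,::-1])
E
```

```text
eef_pos: [0.4315, -0.121, 0.0131]
contact_force: [0.1, 0.2, -0.0]
opening: 0.723
eef_pos: [0.4474, -0.0742, 0.0976]
contact_force: [1.4, -0.1, 0.5]
opening: 0.725
eef_pos: [0.4856, 0.1098, 0.0951]
tcp_rot: [0.999, 0.051, 0.0, 0.0]
contact_force: [0.3, -0.8, -0.1]
opening: 0.725
eef_pos: [0.5053, 0.1905, 0.0946]
tcp_rot: [0.999, 0.052, -0.0, 0.0]
contact_force: [0.0, -1.1, -0.1]
opening: 0.726
```

View pics/a11.png

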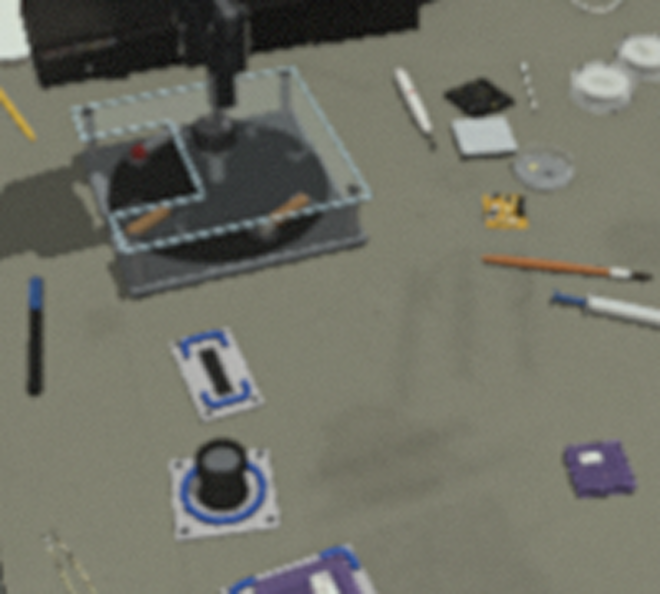

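The loupe stands upright inside its ring. Checking the knob position: mid-knob is at crop (215,132), i.e. about (285,150) in the side image.

```bash

python3 - <<'E'
from h import *
print(on('side',285.1,150,.072), px('side',[.506,.1985,.072]),px('side',[.506,.1985,.085]),px('top',[.506,.1985,.085]))
K=cam
# knob grey blob in top0
im=cv2.imread('pics/top0.png')
tz=lambda x,y:(205+x/3.2-.35,150+y/3.2-.35)
print(tz(151,239))
hsv=cv2.cvtColor(im,cv2.COLOR_BGR2HSV)[215:236,240:265]
m=((hsv[...,2]>95)).astype(np.uint8); k,l,st,c=cv2.connectedComponentsWithStats(m); print([(st[i].tolist(),(c[i]+[240,215]).round(1).tolist(), (on('top',*(c[i]+[240,215]),.085)*1e3).round(1).tolist()) for i in range(1,k) if st[i,4]>10])
# cover corners side
sz=lambda x,y:(225+x/2.2-.3,120+y/2.2-.3)
C=np.array([on('side',*sz(*q),.055)*1e3 for q in[(40,53),(182,26),(232,105),(72,140)]]); print(C.round(),C.mean(0))
E
```

```text
[0.50831383 0.19809339] [284.25570857 150.06073127] [283.95893229 146.20528035] [251.97354141 224.80433148]
(251.8375, 224.3375)
[([8, 5, 9, 10, 68], [252.0, 224.7], [506.3, 198.3]), ([7, 19, 7, 2, 11], [250.2, 234.6], [476.5, 205.0])]
[[402. 288.]
 [600. 296.]
 [611. 107.]
 [411.  99.]] [505.9661026  197.55962094]
```

```bash

python3 -m jog '{"travel":[[1,7.5,0],[0,0,-15],[0,0,-18],[0,0,-10],[0,0,0]],"dr":[[0,0,0],[0,0,0],[0,0,0],[0,0,0],[0,0,0]],"jaw":[70,70,70,70,70]}' | grep -E "eef|force|open"
python3 -m jog '{"travel":[[0,0,0],[0,0,-3],[0,0,0]],"dr":[[0,0,0],[0,0,0],[0,0,0]],"jaw":[70,70,70]}' | grep -E "eef|force|open"
```

```text
eef_pos: [0.5043, 0.1965, 0.049]
contact_force: [-0.2, 0.3, -0.5]
opening: 0.725
eef_pos: [0.5071, 0.1975, 0.0493]
contact_force: [-0.5, 0.1, -0.9]
opening: 0.722
```

```bash

python3 -m jog '{"travel":[[0,0.5,-4],[0,0,-3],[0,0,0],[0,0,0],[0,0,0]],"dr":[[0,0,0],[0,0,0],[0,0,0],[0,0,0],[0,0,0]],"jaw":[70,70,100,120,130]}' 30| grep -E "eef|force|open"
python3 -m jog '{"travel":[[0,0,0],[0,0,0],[0,0,0],[0,0,0],[0,0,0]],"dr":[[0,0,0],[0,0,0],[0,0,0],[0,0,0],[0,0,0]],"jaw":[140,200,255,255,255]}' | grep -E "eef|force|open"
```

```text
eef_pos: [0.5065, 0.1981, 0.0417]
contact_force: [-0.7, -0.8, 1.1]
opening: 0.488
eef_pos: [0.5068, 0.1966, 0.0423]
contact_force: [-1.1, -5.6, 2.8]
opening: 0.371
```

```bash

python3 -m jog '{"travel":[[0,0.5,0],[0,0.5,0],[0,0,0],[0,0,0],[0,0,0]],"dr":[[0,0,2],[0,0,4],[0,0,5],[0,0,5],[0,0,5]],"jaw":[255,255,255,255,255]}' | grep -E "eef|force|open"
python3 -m jog '{"travel":[[0,0,0],[0,0,0],[0,0,0],[0,0,0],[0,0,0]],"dr":[[0,0,5],[0,0,5],[0,0,5],[0,0,5],[0,0,5]],"jaw":[255,255,255,255,255]}' | grep -E "eef|force|open"
python3 -m jog '{"travel":[[0,0,0],[0,0,0],[0,0,0],[0,0,0],[0,0,0]],"dr":[[0,0,5],[0,0,5],[0,0,5],[0,0,3.5],[0,0,0]],"jaw":[255,255,255,255,255]}' | grep -E "eef|force|open|rot"
python3 - <<'E'
from h import *
im=snap("side","s12"); snap("top","t12")
t=im[110:210,230:350]
cv2.imwrite('pics/a12.png',cv2.resize(t,(720,600),interpolation=cv2.INTER_CUBIC)[:,:,::-1])
E
```

```text
eef_pos: [0.5068, 0.1964, 0.0423]
contact_force: [-0.9, -8.6, 3.9]
opening: 0.372
eef_pos: [0.507, 0.1962, 0.0423]
contact_force: [-0.6, -9.8, 4.8]
opening: 0.371
eef_pos: [0.5071, 0.1962, 0.0423]
tcp_rot: [0.816, 0.578, -0.002, 0.003]
contact_force: [-2.1, -9.6, 3.6]
opening: 0.374
```

View pics/a12.png

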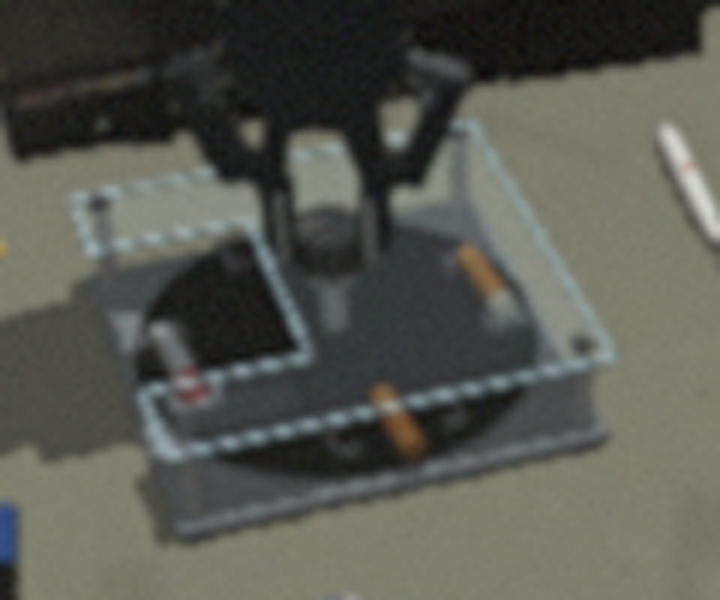

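The red vial is in the opening, from crop (158,330) to its cap at (192,388). Measuring its angle.

```bash

python3 - <<'E'
from h import *
a=np.array([506.5,198.3])
for z in(.0265,.03):
  P=[on('side',x/6+230-.4,y/6+110-.4,z)*1e3 for x,y in((157,330),(193,388))]
  m=(P[0]+P[1])/2; d=P[1]-P[0]
  print(np.round(P,1).tolist(),m.round(1),'ang',np.degrees(np.arctan2(*(m-a)[::-1]))%360,np.hypot(*(m-a)),'dir',np.degrees(np.arctan2(*d[::-1])),np.hypot(*d))
im=cv2.imread('pics/top0.png') 
im=cv2.imread('pics/t12.png'); print(px('top',[.4285,.195,.03])); cv2.imwrite('pics/c.png',im)
hsv=cv2.cvtColor(im,cv2.COLOR_BGR2HSV)[225:270,215:290]; m=((hsv[...,0]<8)|(hsv[...,0]>172))&(hsv[...,1]>110)&(hsv[...,2]>60); ys,xs=np.nonzero(m); print(len(xs), xs.mean()+215 if len(xs) else 0, ys.mean()+225 if len(xs) else 0)
E
```

```text
[[424.1, 216.3], [432.2, 168.0]] [428.2 192.1] ang 184.4919501244643 78.58684900986796 dir -80.41666170779858 48.9425217441836
[[423.7, 211.6], [431.8, 163.6]] [427.7 187.6] ang 187.70375550616444 79.5087018509908 dir -80.41666170779851 48.68903545846735
[256.77072561 252.22424456]
15 265.4666666666667 250.66666666666666
```

```bash

python3 -m jog '{"travel":[[0,0,0],[0,0,0],[0,0,0],[0,0,15],[0,0,20]],"dr":[[0,0,0],[0,0,0],[0,0,0],[0,0,0],[0,0,0]],"jaw":[120,100,90,90,90]}' | grep -E "eef|force|open"
python3 -m jog '{"travel":[[0,0,15],[-10,0,0],[-25,-1,0],[-25,-1,0],[-15,-1,0]],"dr":[[0,0,0],[0,0,6],[0,0,6],[0,0,6],[0,0,5.5]],"jaw":[100,110,120,135,135]}' | grep -E "eef|force|open"
python3 -m jog '{"travel":[[-3,0,0],[0,0,0],[0,0,0],[0,0,0]],"dr":[[0,0,0],[0,0,0],[0,0,0],[0,0,0]],"jaw":[135,135,135,135]}' | grep -E "eef|force|open|rot"
python3 - <<'E'
from h import *
im=snap("side","s13")
t=im[110:210,230:350]
cv2.imwrite('pics/a13.png',cv2.resize(t,(720,600),interpolation=cv2.INTER_CUBIC)[:,:,::-1])
print('cap top',on('top',265.5,250.7,.03)*1e3)
hsv=cv2.cvtColor(im,cv2.COLOR_RGB2HSV)[150:190,240:290]; m=((hsv[...,0]<8)|(hsv[...,0]>172))&(hsv[...,1]>110)&(hsv[...,2]>60); ys,xs=np.nonzero(m); u,v=xs.mean()+240,ys.mean()+150; print(len(xs),u,v,on('side',u,v,.03)*1e3)
E
```

```text
eef_pos: [0.5045, 0.199, 0.0748]
contact_force: [0.4, 1.1, -0.1]
opening: 0.646
eef_pos: [0.4292, 0.1964, 0.0912]
contact_force: [0.5, 0.9, -0.6]
opening: 0.472
eef_pos: [0.4298, 0.1962, 0.0922]
tcp_rot: [0.684, 0.73, 0.001, 0.0]
contact_force: [0.9, -0.1, -0.4]
opening: 0.468
cap top [431.44858259 167.76314766]
0 nan nan [nan nan]<stdin>:6: RuntimeWarning: Mean of empty slice.
  ret = ret.dtype.type(ret / rcount)
```

```bash

python3 - <<'E'
from h import *
a=np.array([506.5,198.3])
for f,n,(x0,y0,x1,y1) in(('top0','top',(225,235,250,255)),('t12','top',(250,240,285,260)),('s12','side',(250,158,270,182)),('t8','top',(225,235,250,255))):
  im=cv2.imread('pics/%s.png'%f)[y0:y1,x0:x1].astype(int); w=np.clip(im[...,2]-im[...,:2].max(2)-15,0,None)
  w[(im[...,1]-im[...,0])>12]=0
  ys,xs=np.mgrid[y0:y1,x0:x1]; c=((w*xs).sum()/w.sum(),(w*ys).sum()/w.sum())
  P=on(n,*c,.029)*1e3; print(f,(w>0).sum(),np.round(c,1),P.round(1),'r',np.hypot(*(P-a)),'ang',np.degrees(np.arctan2(*(P-a)[::-1]))%360)
  if f in('t12','s12'):
    b=im.min(2); print(b.max()); m=b>110 ; q=(xs[m].mean(),ys[m].mean()); P=on(n,*q,.03)*1e3; print(' white',m.sum(),np.round(q,1),P.round(1),np.degrees(np.arctan2(*(P-a)[::-1]))%360)
E
```

```text
top0 14 [238.8 246.8] [449.2 250.5] r 77.47537494251588 ang 137.64736004758996
t12 21 [265.4 250.8] [431.4 168.1] r 80.95979883787304 ang 201.87660620898
164
 white 57 [274.  254.1] [419.3 142. ] 212.8419700245831
s12 14 [261.7 174.6] [431.5 163.6] r 82.66897236725379 ang 204.85378843453822
140
 white 41 [255.9 171.2] [418.8 181.7] 190.72109591726104
t8 15 [238.8 246.8] [449.2 250.5] r 77.48480988768732 ang 137.65478836073882
```

```bash

python3 -m jog '{"travel":[[-0.5,-6.5,0],[0,0,-15],[0,0,-20],[0,0,-20],[0,0,-10]],"dr":[[0,0,3.8],[0,0,0],[0,0,0],[0,0,0],[0,0,0]],"jaw":[135,135,135,135,135]}' | grep -E "eef|force|open"
python3 -m jog '{"travel":[[0,0,0],[0,0,0],[0,0,-3],[0,0,0]],"dr":[[0,0,0],[0,0,0],[0,0,0],[0,0,0]],"jaw":[135,135,135,135]}' | grep -E "eef|force|open|rot"
```

```text
eef_pos: [0.4274, 0.1891, 0.0246]
contact_force: [0.2, -0.1, -0.5]
opening: 0.47
eef_pos: [0.429, 0.1897, 0.0245]
tcp_rot: [0.659, 0.753, 0.001, 0.001]
contact_force: [0.2, 0.7, -0.3]
opening: 0.469
```

```bash

python3 -m jog '{"travel":[[0,0,-6],[0,0,-5],[0,0,0],[0,0,0]],"dr":[[0,0,0],[0,0,0],[0,0,0],[0,0,0]],"jaw":[135,135,135,135]}' | grep -E "eef|force"
python3 -m jog '{"travel":[[0,0,-4],[0,0,-3],[0,0,0],[0,0,0]],"dr":[[0,0,0],[0,0,0],[0,0,0],[0,0,0]],"jaw":[135,135,135,135]}' | grep -E "eef|force"
```

```text
eef_pos: [0.4276, 0.1895, 0.0123]
contact_force: [0.6, -0.7, 1.0]
eef_pos: [0.4278, 0.1895, 0.0054]
contact_force: [-0.7, 0.3, -0.2]
```

Free at z=5.4 mm. Closing.

```bash

python3 -m jog '{"travel":[[0,0,0],[0,0,0],[0,0,0],[0,0,0],[0,0,0]],"dr":[[0,0,0],[0,0,0],[0,0,0],[0,0,0],[0,0,0]],"jaw":[160,180,200,210,255]}' 25| grep -E "eef|force|open"
python3 -m jog '{"travel":[[0,0,0],[0,0,0],[0,0,0],[0,0,0],[0,0,0]],"dr":[[0,0,0],[0,0,0],[0,0,0],[0,0,0],[0,0,0]],"jaw":[255,255,255,255,255]}' | grep -E "eef|force|open"
```

```text
eef_pos: [0.4282, 0.1895, 0.0059]
contact_force: [-0.7, -0.5, -0.1]
opening: 0.127
eef_pos: [0.4282, 0.1895, 0.0059]
contact_force: [0.3, 0.3, 2.4]
opening: 0.131
```

```bash

python3 -m jog '{"travel":[[0,0,5],[0,0,10],[0,0,20],[0,0,25],[0,0,20]],"dr":[[0,0,0],[0,0,0],[0,0,0],[0,0,0],[0,0,0]],"jaw":[255,255,255,255,255]}' | grep -E "eef|force|open"
python3 -m jog '{"travel":[[0,0,10],[2,-15,0],[4,-30,0],[5,-35,0],[5,-35,0]],"dr":[[0,0,0],[0,0,-2.8],[0,0,0],[0,0,0],[0,0,0]],"jaw":[255,255,255,255,255]}' | grep -E "eef|force|open"
python3 -m jog '{"travel":[[5,-35,0],[4,-30,0],[2,-14,0],[0,0,0],[0,0,0]],"dr":[[0,0,0],[0,0,0],[0,0,0],[0,0,0],[0,0,0]],"jaw":[255,255,255,255,255]}' | grep -E "eef|force|open|rot"
```

```text
eef_pos: [0.4282, 0.1896, 0.0877]
contact_force: [0.2, -0.2, -0.3]
opening: 0.127
eef_pos: [0.4437, 0.0737, 0.096]
contact_force: [1.0, -0.2, -1.0]
opening: 0.124
eef_pos: [0.4548, -0.0049, 0.0957]
tcp_rot: [0.677, 0.736, 0.0, -0.0]
contact_force: [0.1, 0.9, -0.5]
opening: 0.127
```

```bash

python3 -m jog '{"travel":[[0.5,-2,-15],[0,0,-25],[0,0,-25],[0,0,-22],[0,0,0]],"dr":[[0,0,0],[0,0,0],[0,0,0],[0,0,0],[0,0,0]],"jaw":[255,255,255,255,255]}' | grep -E "eef|force|open"
python3 -m jog '{"travel":[[0,0,0],[0,0,0]],"dr":[[0,0,0],[0,0,0]],"jaw":[255,255]}' | grep -E "eef|force|open"
cat > red.py <<'E'
from h import *
import sys
z=float(sys.argv[1])
s=get_state()["eef_pos"]; print(np.round(s*1e3,1))
for n in('side','top'):
  im=snap(n,'r_%s_%s'%(n,sys.argv[2])).astype(int)
  x,y=px(n,[.4555,-.030,z]).astype(int); y0,y1,x0,x1=y-16,y+16,x-16,x+16
  c=im[y0:y1,x0:x1]; w=np.clip(c[...,0]-c[...,1:].max(2)-20,0,None); w[(c[...,1]-c[...,2])>12]=0
  ys,xs=np.mgrid[y0:y1,x0:x1]
  if w.sum()==0: print(n,'none'); continue
  q=((w*xs).sum()/w.sum(),(w*ys).sum()/w.sum()); m=w>0
  print(n,m.sum(),np.round(q,1),(on(n,*q,z)*1e3).round(1),'box',xs[m].min(),xs[m].max(),ys[m].min(),ys[m].max())
E
python3 red.py 0.035 1
```

```text
eef_pos: [0.451, -0.0043, 0.0044]
contact_force: [-0.5, 0.1, -0.6]
opening: 0.125
eef_pos: [0.4563, -0.0059, 0.0098]
contact_force: [0.6, -0.7, 0.4]
opening: 0.127
[456.3  -5.9   9.8]
side 35 [286.7 219.2] [456.1 -29.7] box 284 289 217 223
top none
```

```bash

python3 -m jog '{"travel":[[0,-2.5,0],[0,0,-6],[0,0,-5],[0,0,0],[0,0,0]],"dr":[[0,0,0],[0,0,0],[0,0,0],[0,0,0],[0,0,0]],"jaw":[255,255,255,255,255]}' | grep -E "eef|force|open"
python3 red.py 0.023 2
python3 -m jog '{"travel":[[0,0,-3],[0,0,-3],[0,0,0],[0,0,0]],"dr":[[0,0,0],[0,0,0],[0,0,0],[0,0,0]],"jaw":[255,255,255,255]}' | grep -E "eef|force|open"
```

```text
eef_pos: [0.4549, -0.0089, -0.0028]
contact_force: [-0.4, -0.3, -0.5]
opening: 0.125
[454.9  -8.9  -2.8]
side 33 [286.8 223.7] [455.  -33.1] box 284 289 221 227
top none
eef_pos: [0.4552, -0.0089, -0.0086]
contact_force: [-0.1, -0.1, 0.6]
opening: 0.126
```

```bash

python3 -m jog '{"travel":[[0,0,-1],[0,0,0],[0,0,0]],"dr":[[0,0,0],[0,0,0],[0,0,0]],"jaw":[255,255,255]}' | grep -E "eef|force|open"
python3 -m jog '{"travel":[[0,0,-0.7],[0,0,0],[0,0,0]],"dr":[[0,0,0],[0,0,0],[0,0,0]],"jaw":[255,255,255]}' | grep -E "eef|force|open"
```

```text
eef_pos: [0.4555, -0.009, -0.0093]
contact_force: [-0.2, -0.2, 0.1]
opening: 0.129
eef_pos: [0.4555, -0.009, -0.01]
contact_force: [-0.1, 0.0, 0.4]
opening: 0.125
```

```bash

python3 -m jog '{"travel":[[0,0,-0.7],[0,0,0],[0,0,0]],"dr":[[0,0,0],[0,0,0],[0,0,0]],"jaw":[255,255,255]}' | grep -E "eef|force|open"
python3 -m jog '{"travel":[[0,0,-0.7],[0,0,0],[0,0,0]],"dr":[[0,0,0],[0,0,0],[0,0,0]],"jaw":[255,255,255]}' | grep -E "eef|force|open"
```

```text
eef_pos: [0.4557, -0.009, -0.0102]
contact_force: [-1.5, 0.1, 5.4]
opening: 0.124
eef_pos: [0.4557, -0.009, -0.0103]
contact_force: [-3.2, 0.6, 10.2]
opening: 0.123
```

```bash

python3 -m jog '{"travel":[[0,0,0.7],[0,0,0],[0,0,0],[0,0,0],[0,0,0]],"dr":[[0,0,0],[0,0,0],[0,0,0],[0,0,0],[0,0,0]],"jaw":[255,210,190,150,140]}' | grep -E "eef|force|open"
python3 -m jog '{"travel":[[0,0,10],[0,0,20],[0,0,30],[0,0,30],[0,0,30]],"dr":[[0,0,0],[0,0,0],[0,0,0],[0,0,0],[0,0,0]],"jaw":[140,140,140,140,140]}' | grep -E "eef|force|open"
python3 -m jog '{"travel":[[20,25,20],[20,35,10],[20,35,0],[20,35,0],[10,15,0]],"dr":[[0,0,0],[0,0,0],[0,0,0],[0,0,0],[0,0,0]],"jaw":[140,140,140,140,140]}'
python3 red.py 0.0155 3
python3 - <<'E'
from m import *
im=cv2.imread('pics/r_side_3.png')[:,:,::-1].copy()
# vial: white+red pixels inside nest; ends of dark inlay visible; profile along nest y
o=np.array([.4553,-.008]); th=np.radians(4.8)
for y in range(-40,41,4):
  r=[]
  for x in(-9,-4,0,4,9):
    p=o+np.array([x*np.cos(th)-y*np.sin(th),x*np.sin(th)+y*np.cos(th)])/1e3
    u,v=px('side',[*p,.013]).round().astype(int); r.append(im[v,u].tolist())
  print(y,r)
for k,roi,md,z in(('box',(283,262,348,326),'purple',.020),('gauge',(288,314,350,382),'white',.02)):
  P,r=rect('side',im,roi,z,md); print(k,np.round(r[0],1),np.round(r[1],1),round(r[2],1),P.mean(0).round(1))
E
```

```text
eef_pos: [0.4554, -0.009, -0.011]
contact_force: [-0.4, 0.1, -0.1]
opening: 0.451
eef_pos: [0.4551, -0.0089, 0.111]
contact_force: [0.6, -0.0, -0.2]
opening: 0.455
time: 33.73
eef_pos: [0.5473, 0.1395, 0.1409]
tcp_rot: [0.676, 0.737, 0.002, 0.001]
contact_force: [-0.5, -0.4, 0.4]
opening: 0.453
[547.3 139.5 140.9]
side 31 [287.4 225.5] [456.2 -32.4] box 285 290 223 229
top 16 [328.5 238.7] [457.5 -29.6] box 327 330 237 240
-40 [[57, 82, 141], [67, 92, 150], [94, 111, 158], [67, 92, 148], [58, 86, 147]]
-36 [[126, 129, 139], [105, 109, 144], [130, 118, 127], [129, 135, 156], [122, 129, 152]]
-32 [[123, 124, 118], [99, 76, 78], [101, 65, 62], [121, 101, 100], [159, 157, 157]]
-28 [[91, 87, 85], [95, 44, 40], [104, 37, 32], [114, 80, 77], [138, 141, 151]]
-24 [[129, 131, 128], [138, 44, 43], [145, 48, 46], [129, 47, 45], [167, 159, 159]]
-20 [[116, 115, 113], [151, 53, 52], [173, 57, 56], [162, 103, 100], [176, 176, 173]]
-16 [[136, 138, 136], [101, 71, 69], [163, 69, 68], [154, 119, 117], [170, 167, 166]]
-12 [[112, 114, 112], [98, 95, 92], [120, 96, 96], [152, 150, 147], [177, 177, 17
[... 524 characters left out ...]
58, 155], [111, 112, 109], [144, 147, 149], [140, 142, 141], [135, 137, 138]]
20 [[172, 170, 167], [159, 160, 158], [186, 189, 188], [171, 172, 169], [108, 112, 127]]
24 [[136, 138, 145], [151, 153, 150], [162, 166, 173], [162, 165, 166], [86, 94, 121]]
28 [[70, 86, 132], [99, 108, 131], [71, 90, 141], [90, 104, 134], [49, 76, 137]]
32 [[66, 91, 142], [59, 86, 145], [70, 93, 142], [67, 92, 143], [86, 104, 144]]
36 [[113, 116, 116], [121, 123, 112], [113, 116, 111], [103, 115, 129], [117, 119, 115]]
40 [[125, 125, 106], [125, 126, 108], [125, 125, 104], [126, 125, 107], [127, 126, 108]]
box [ 464.6 -241.7] [64.4 67.1] 5.7 [ 461.8 -245.3]
gauge [ 454.7 -357.9] [112.1  83.5] 6.0 [ 447.7 -355.9]
```

```bash
python3 -c "
from plant import *
print(get_state()['time'],get_state()['contact_force']); print(sign_off())"
```

```text
33.8333 [ 1.05089546 -0.60845476 -0.26571334]
the job is handed in; nothing more can be done
None
```

I put the gauge, the purple chip box and the loupe into their nests, in that order. I then turned the carousel about 64° by its knob, lifted out the red-capped vial and laid it in its nest. The job was handed in at 33.8 s with the arm clear of everything.

**Checks that passed:**
- **Gauge:** the pictures showed it seated in its ring, with the stem in the channel.
- **Chip box:** it sat between its corner rails. Contact came at the height expected for the plate, and a last measurement put it square and near the middle of the nest.
- **Loupe:** it stood upright inside its ring, and contact came at the plate's height.
- **Vial:** contact came within 0.5 mm of the expected height. The colours along its axis put its ends near ±26–27 mm, inside the ±32.5 mm clear length.

**What failed or disagreed:**
- **First gauge grasp:** the jaws closed above the case without touching it. The fingertips sat about 16 mm higher than the reported pose suggested, so I corrected every later grasp for that.
- **Position measurements:** the two cameras differed by up to about 5 mm on some points. The top view put the vial's middle about 3 mm nearer its cap end than the side view did, which still fits between the rails.
- **Picture limit:** I used all 16 pictures before the vial was picked up, so picking and placing it were checked only by measurements, not by looking.

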